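# Stop check on a bench crimper's hand lever

## Robot

A 6-joint arm with a two-finger parallel gripper is mounted at the origin on a cart in front of the work surface, level with it; the furniture and walls round the work are solid. World frame = base frame: x ahead of the robot, y to its left, z up, the work surface at z = 0. Lengths are in mm, angles in rad, forces in N, time in s.
With the tool pointing down it reaches from about 275 to 825 mm from the base axis. Payload 5.2 kg.
Tool frame: the origin (TCP) lies at the very end of the fingers, on their centre line; the grasp point (between the pads) lies 19 mm behind it; z points along the fingers, y is the direction in which the jaws open and shut (so a half turn about z gives the same grasp; the last joint's range is limited). The gripper opens to 93 mm and grips with 3 to 60 N. Pads are 15 mm wide; open, the fingers measure 128 mm over their backs; the gripper's body (75 mm by 188 mm) begins 65 mm behind the grasp point.
Start: joints at [-1.391, 0.259, 1.535, -0, 1.348, -0.203], TCP at [205.456, -510.189, 218.653] pointing down, gripper open.
Joint ranges: [-3.14, 3.14], [-0.91, 2.08], [0.19, 2.58], [-1.22, 4.36], [0.22, 2.71], [-3.12, 3.12]. Speed limits (rad/s): [2.57, 2.57, 3.14, 3.14, 3.14, 3.14].

## Interface

Orientations are given as [roll, pitch, yaw] about the fixed x, y, z axes, in that order (R = Rz(yaw) Ry(pitch) Rx(roll)).
In Python, from bench import robot gives the robot as it stands. The module is installed in compiled form; this text tells all that it offers. Calls block until the motion is done:
- robot.move_ptp(position, orientation): joint-space move of the TCP to a pose.
- robot.move_linear(position, ori=None, speed=150, f_stop=None): straight line of the TCP; ori=None keeps the orientation; speed is the mean speed in mm/s. With f_stop (N) it stops when the force on the tool has changed by that much, and returns True; else False.
- robot.move_j(angles): joint-space move.
- robot.move_gripper(opening): opening from 0.0 (shut) to 1.0 (fully open); the grip force is fixed at half the most; returns when the fingers have stopped.
- robot.sleep(seconds).
- robot.inverse_kinematics(position, orientation): joint angles nearest the present ones, or None.
- robot.get_image(name): name is "side" or "top" or "wrist"; returns a dict with "img" (480x640x3 uint8, blue, green, red), "fovy" (degrees; the focal length in pixels is half the picture's height over the tangent of half this angle, whatever the lens; pixels are square), "cx", "cy" (the principal point, pixels), "k1" (the pictures are not rectified: a ray, as slopes to the right and down, at radius r is drawn at 1 + k1 r^2 times it, then the intrinsics apply), "eye" and "orientation" of the camera in the world. Camera axes: x right, y down, z forward; pixel columns grow to the right and rows downward; lengths in mm; the calibration is good to about 2 mm. A picture is of the moment at which its call begins. There is no depth.
A pose or a line that the arm cannot do raises robot.MotionError and nothing moves.
- robot.hand_in(): hands the job in, once; it reports no verdict.
Readings, each from a call of its own:
- robot.current_t(): time.
- robot.current_qpos(): joint angles.
- robot.current_joint_vel(): joint speeds.
- robot.current_joint_efforts(): joint torques, N m.
- robot.current_tcp_pos(): TCP position.
- robot.current_eef_rot(): TCP orientation.
- robot.current_contact_force(): force on the tool from outside, world axes, zero at the start.
- robot.current_ft_torque(): the same for the moment, N m.
- robot.current_gripper_width(): opening from 0.0 (shut) to 1.0 (fully open).
Only numpy, scipy, OpenCV 4.12 (cv2) and the standard library are available. Lean on these libraries where they do the work, as an engineer would, in place of code of your own. Each camera call takes 0.05 s, during which the arm holds its last target. There are 200 camera calls.

## Task

Two cap crimpers stand on the bench; check the hand lever of the one with the wide crimp head. With the fingertips or the outside of the fingers, push the black pad on the front of its lever in towards the fixed bar until the lever meets its stop, hold it there for about two seconds, then ease it back out to rest without letting it snap back, and withdraw. Do not grip the lever or reach behind it, do not force it or touch the fixed bar, leave the other crimper's lever alone, and do not disturb the vials and the timer.

Things in the scene. Friction and masses are not known exactly. Their poses are not given: they have to be found in the camera images.
- wide: crimper to check, fixed: grey base 120 x 210 x 14 mm; white housing at its +y end (x -45..50, y 45..105, top z 108 mm) with a round steel crimp head 48 mm in diameter (at x 18, y 75, top z 127 mm); fixed bar 24 mm thick at x 5, y -95..55, z 84 mm on a pillar, not to be touched. Origin on the bench under the base; x from the lever side to the back, y along the bar to the housing, z up
- narrow: the other crimper, to be left alone: identical but for its round crimp head, only 24 mm in diameter; same frame
- wide_lever (a joint): hand lever of the wide crimper, turning about a vertical pin: 0 rad at rest (out), 0.34 rad against its stop, where 28 mm still separate it from the bar at the pad. A spring returns it: about 1.1 N at the pad to start it, 3.5 N just before the stop, rigid there. A dark rib runs along its back (bar side): not to be touched.
- narrow_lever (a joint): the same lever of the other crimper, to stay at 0
- wide_press (a point): centre of the front face (80 x 28 mm high, z 70..98 mm above the bench) of the black pad on the wide crimper's lever; free below it down to the 14 mm base. Axes turn with the lever: x into the pad (push direction, level), y along the lever to the pivot (125 mm along y, 14 mm along x), z up. The lever ends 55 mm beyond, away from the pivot
- wide_pivot (a point): pivot axis of the wide crimper's lever, at the lever's mid height (z = 84 mm), axes as the lever's; seen from above the lever turns anticlockwise as it goes in
- vial_a: loose capped vial, 22 mm in diameter, 46 mm high, in front of the wide crimper's housing; origin at its underside; z up
- vial_b: the same kind of vial in front of the narrow crimper's housing
- vial_c: the same kind of vial, alone near the front of the bench
- timer_1: loose bench timer, 62 x 66 x 19 mm; origin at its underside

How it is judged:
By the outcome, as a careful person would: the job done as asked, in the order asked, and still so for the second after the job is handed in, with the robot touching nothing.
It also fails if it takes over 45 s, if anything falls off the work surface, if the arm or the gripper's body presses on something with over 40 N, if the wrist force passes 120 N, or if a joint passes its speed limit or range.

## Working session

There is one attempt and no reset: what is moved stays moved. The work goes in short steps, each a Python script; the robot and the scene stay as the last script left them, time stands still between calls to the robot, and variables do not carry over. Pictures are saved under pics/ and viewed, about 8 in all and at most 12, crops included, and the job is handed in when it is done.

```bash
mkdir -p pics; python3 - <<'E'
from bench import robot
import cv2
for n in("top","side"):
    d=robot.get_image(n); cv2.imwrite(f"pics/{n}0.png",d["img"]); print(n,{k:v for k,v in d.items() if k!="img"})
print(robot.current_t(),robot.current_eef_rot())
E
```

```text
top {'fovy': 50.55136507704525, 'cx': 320.4170530489331, 'cy': 240.99210924322696, 'k1': -0.030172983811074867, 'eye': array([ 404.98963301,  -40.15935731, 1452.54104476]), 'orientation': array([-3.08292933, -0.00431663, -1.55327379])}
side {'fovy': 43.04629707557256, 'cx': 334.84350578596946, 'cy': 238.08703793034195, 'k1': -0.08142365588962906, 'eye': array([270.07039032, 948.31480203, 992.46655907]), 'orientation': array([-2.31355078e+00, -1.65160416e-03, -2.92135197e+00])}
0.1 [-3.14000112e+00 -3.03188982e-04  3.82828080e-01]
```

View pics/top0.png

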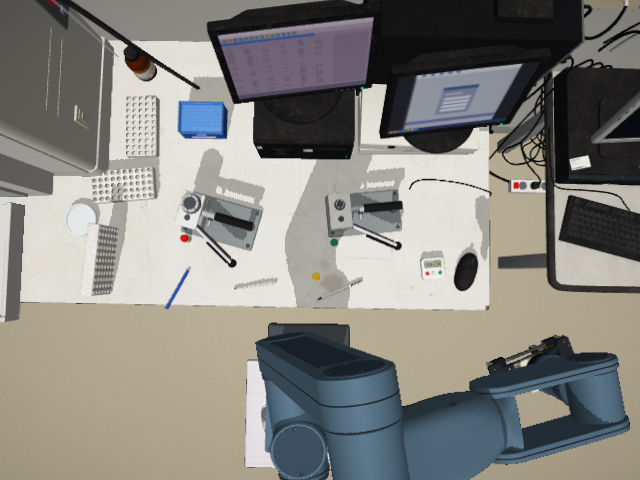

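View pics/side0.png

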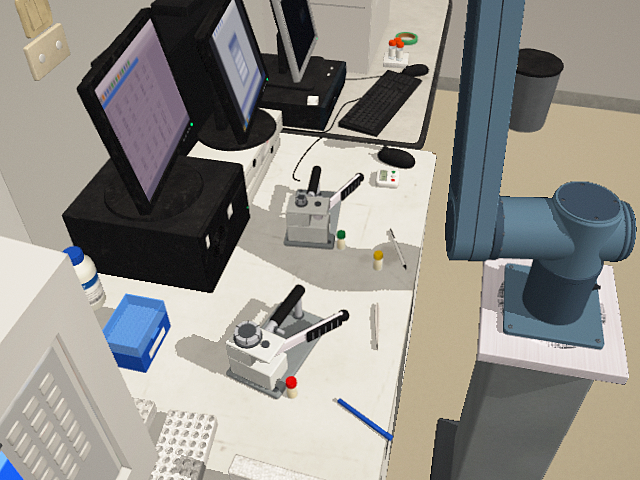

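The left crimper in the top view has the wide head (head at about 190,203). Its lever runs from about (197,227) to a knob at (232,263), and the red vial is at (184,238). In the side view its head is at (247,334) and its lever end at (345,316). I'll zoom in on both views.

```bash
python3 - <<'E'
import cv2,numpy as np
a=cv2.imread("pics/top0.png")[180:280,160:280]; b=cv2.imread("pics/side0.png")[270:410,215:365]
a=cv2.resize(a,None,fx=4,fy=4,interpolation=cv2.INTER_CUBIC)[:400,:480]
b=cv2.resize(b,(0,0),fx=4,fy=4,interpolation=cv2.INTER_CUBIC)
cv2.imwrite("pics/ta.png",cv2.resize(a,None,fx=1.5,fy=1.5)); cv2.imwrite("pics/sb.png",b)
E
```

```text
(no output)
```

View pics/ta.png

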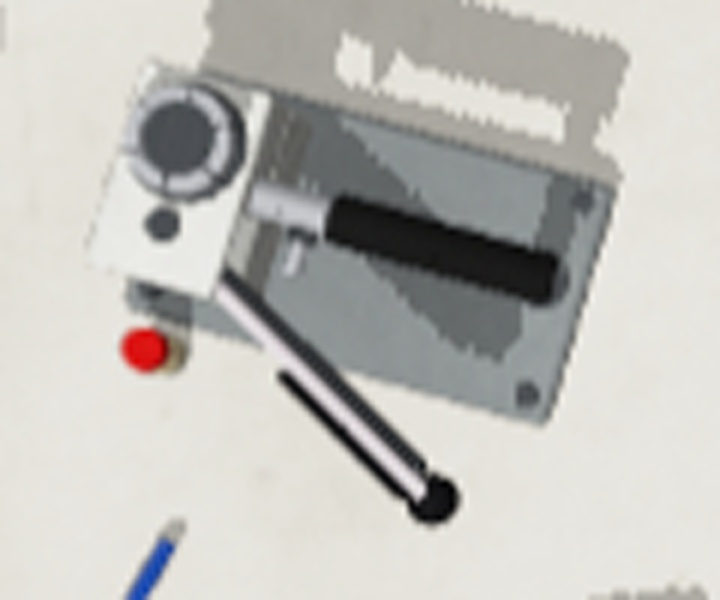

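View pics/sb.png

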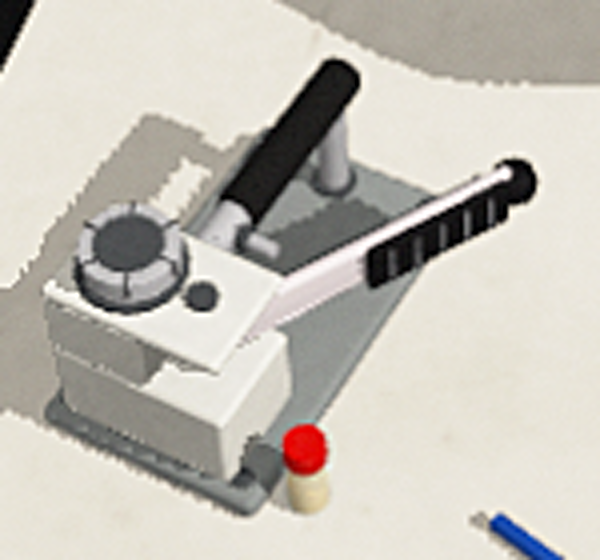

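The top crop (scale 6, origin 160,180) shows the head at (178,138), the pivot disc at (163,223), and the pad's front edge from (280,378) to (400,497). The knob is at (433,498) and the vial at (147,350). In the side crop (scale 4, origin 215,270) the pad face spans from (368,260) to (505,205).

```bash
cat > h.py <<'E'
import numpy as np
from scipy.spatial.transform import Rotation as R
import cv2
def ray(d,p):
    f=240/np.tan(np.radians(d["fovy"])/2)
    K=np.array([[f,0,d["cx"]],[0,f,d["cy"]],[0,0,1]])
    q=cv2.undistortPoints(np.array([[p]],float),K,np.array([d["k1"],0,0,0,0.]))[0,0]
    return np.array(d["eye"]),R.from_euler("xyz",d["orientation"]).apply([q[0],q[1],1])
def at(d,p,z):
    e,v=ray(d,p); return e+v*(z-e[2])/v[2]
E
python3 - <<'E'
from bench import robot
from h import *
np.set_printoptions(precision=1,suppress=True)
T=robot.get_image("top");S=robot.get_image("side")
tp=lambda u,v,z:at(T,(160+u/6-.4,180+v/6-.4),z)
sp=lambda u,v,z:at(S,(215+u/4-.4,270+v/4-.4),z)
for n,u,v,z in[("head",178,138,127),("pivotdisc",163,223,108),("padA",280,375,98),("padB",402,499,98),("knob",433,498,98),("vial",147,350,46),("h1",155,62,108),("h2",270,92,108),("h3",212,295,108),("h4",90,262,108),("bar0",335,215,96),("bar1",555,275,96),("base_r_back",618,185,14),("base_r_front",547,425,14)]: print("T",n,tp(u,v,z))
for n,u,v,z in[("head",128,243,127),("pivotdisc",202,297,108),("padA",368,262,98),("padAlow",372,288,70),("padB",505,195,98),("padBlow",508,217,70),("knob",518,180,98),("vial",306,440,46),("h",207,375,108),("hr",287,285,108),("hl",45,290,108)]: print("S",n,sp(u,v,z))
a=tp(280,375,98);b=tp(402,499,98);print(np.linalg.norm(a-b),np.degrees(np.arctan2(*(a-b)[[1,0]])))
E
```

```text
T head [577.8 301.7 127. ]
T pivotdisc [542.3 312.  108. ]
T padA [476.3 260.2  98. ]
T padB [422.1 204.2  98. ]
T knob [422.8 190.5  98. ]
T vial [489.5 333.7  46. ]
T h1 [614.1 318.  108. ]
T h2 [601.6 266.3 108. ]
T h3 [510.6 289.2 108. ]
T h4 [524.4 343.9 108. ]
T bar0 [548.4 238.2  96. ]
T bar1 [523.2 139.1  96. ]
T base_r_back [573.7 121.1  14. ]
T base_r_front [459.3 151.9  14. ]
S head [576.5 304.3 127. ]
S pivotdisc [540.5 312.3 108. ]
S padA [474.4 268.5  98. ]
S padAlow [475.1 261.9  70. ]
S padB [421.  215.2  98. ]
S padBlow [421.3 205.4  70. ]
S knob [416.9 204.7  98. ]
S vial [488.1 335.8  46. ]
S h [525.5 352.9 108. ]
S hr [504.8 297.1 108. ]
S hl [611.4 324.6 108. ]
77.84539764159045 45.92458129438613
```

```bash
cat >> h.py <<'E'
np.set_printoptions(precision=2,suppress=True)
PIV=np.array([541.5,312.]); PHI=np.radians(46.)   # lever y heading at rest
Z=64.
def pose(th,gap,z=Z,r=122.,off=17.5,yawoff=0):
    """TCP with the finger's back 'gap' mm in front of the pad at lever angle th"""
    a=PHI+th; y=np.array([np.cos(a),np.sin(a)]); x=np.array([y[1],-y[0]])
    p=PIV-r*y-(14-3+off+gap)*x   # 11 = measured pad offset
    return [*p,z],[np.pi,0,a+yawoff]
E
python3 - <<'E'
from bench import robot
from h import *
for yo in(0,-np.pi):
    for th,g in((0,35),(.34,0)):
        for z in(210,Z): print(yo,th,robot.inverse_kinematics(*pose(th,g,z,yawoff=yo)))
p,o=pose(0,35,210); print(p)
robot.move_gripper(0.0)
robot.move_ptp(p,o)
F=[]
for _ in range(10): F.append(robot.current_contact_force()); robot.sleep(.02)
print(np.mean(F,0),np.std(F,0),robot.current_gripper_width(),robot.current_t())
d=robot.get_image("wrist");cv2.imwrite("pics/w1.png",d["img"])
robot.move_linear(pose(0,35)[0],speed=120)
print(robot.current_contact_force(),robot.current_t(),robot.current_tcp_pos())
s=robot.get_image("side")["img"];t=robot.get_image("top")["img"]
s=cv2.resize(s[200:420,200:420],None,fx=2.6,fy=2.6); cv2.imwrite("pics/s1.png",s)
cv2.imwrite("pics/t1.png",t)
E
```

```text
0 0 [ 0.35  0.16  1.68 -0.    1.3   1.12]
0 0 [ 0.35  0.32  1.88 -0.    0.95  1.12]
0 0.34 [ 0.21  0.2   1.64 -0.    1.31  0.64]
0 0.34 [ 0.21  0.35  1.83 -0.    0.96  0.64]
-3.141592653589793 0 [ 0.35  0.16  1.68  0.    1.3  -2.02]
-3.141592653589793 0 [ 0.35  0.32  1.88  0.    0.95 -2.02]
-3.141592653589793 0.34 [ 0.21  0.2   1.64  0.    1.31 -2.5 ]
-3.141592653589793 0.34 [ 0.21  0.35  1.83  0.    0.96 -2.5 ]
[np.float64(411.07360148249796), np.float64(268.3513508828309), 210]
[-0.29 -0.08 -0.22] [0.59 0.34 0.82] 0.005570486691576958 4.65
[-0.35  0.2   0.24] 6.0667 [411.62 268.6   64.63]
```

View pics/s1.png

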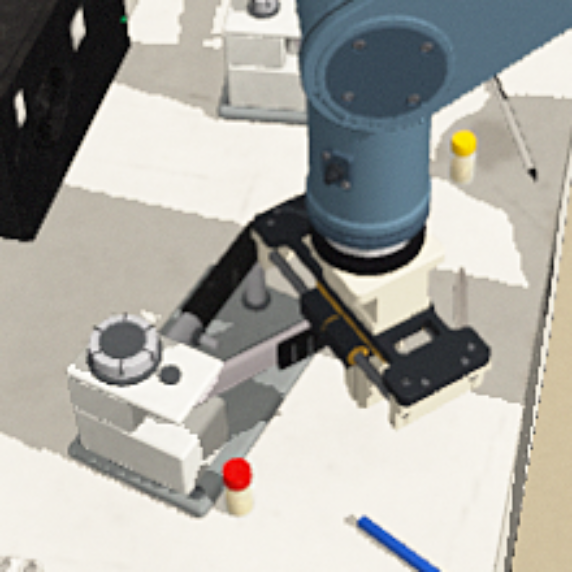

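View pics/w1.png

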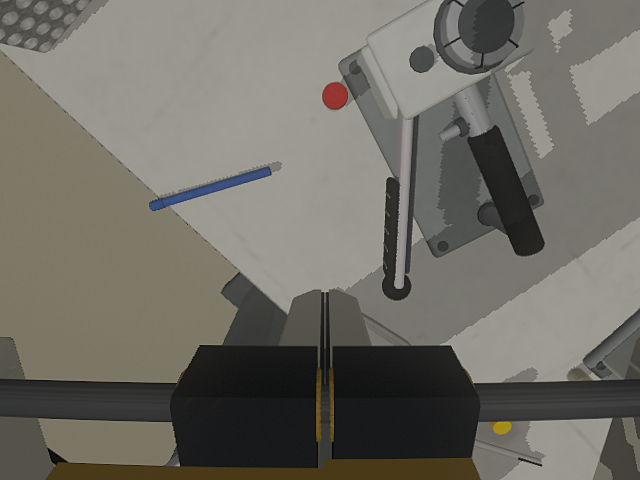

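Side view: the fingers stand in front of the pad and clear of it, with the vials upright. Wrist view: the shut fingers (320,300) are parallel to the pad's front edge (388,178)–(385,268). The force noise is about 0.7 N, so I average readings and use an f_stop above the noise.

```bash
cat >> h.py <<'E'
def force(robot,th,n=10):
    F=np.mean([(robot.current_contact_force(),robot.sleep(.015))[0] for _ in range(n)],0)
    a=PHI+th; return -F[:2]@[np.sin(a),-np.cos(a)], F
E
python3 - <<'E'
from bench import robot
from h import *
f0=force(robot,0,16)[0]; print("f0",f0)
print(robot.move_linear(*pose(0,6),speed=60,f_stop=5)); print(force(robot,0)[0]-f0)
th=0.;g=6.
path=[(0,3),(0,0),(.05,0),(.1,0),(.15,0),(.2,0),(.25,0),(.28,0)]+[(x,0) for x in np.arange(.29,.40,.01)]
for th,g in path:
    hit=robot.move_linear(*pose(th,g),speed=20 if th<.285 else 8,f_stop=4.5)
    f=force(robot,th,6)[0]-f0; print(round(th,3),g,hit,round(f,2),round(robot.current_t(),2))
    if f>5.2: break
p=robot.current_tcp_pos(); print(p,pose(th,g)[0])
for n in("top","side"):
    cv2.imwrite(f"pics/{n}2.png",robot.get_image(n)["img"])
E
```

```text
f0 0.19170524173531275
False
-0.2310755898937345
0 3 False -0.42 7.63
0 0 False 0.56 8.03
0.05 0 False 1.57 8.6
0.1 0 False 1.65 9.17
0.15 0 False 2.25 9.73
0.2 0 False 2.34 10.3
0.25 0 False 2.73 10.87
0.28 0 False 3.15 11.31
0.29 0 False 3.2 11.72
0.3 0 False 3.07 12.12
0.31 0 False 3.28 12.53
0.32 0 False 3.41 12.94
0.33 0 False 4.2 13.35
0.34 0 False 7.01 13.76
[464.09 213.33  63.96] [np.float64(464.9398847098049), np.float64(212.82944617099264), 64.0]
```

The force rose from 3.4 N to 7.0 N, so the lever is on its stop. Next I hold it, then ease it back along the same arc.

```bash
python3 - <<'E'
from bench import robot
from h import *
t0=robot.current_t(); print("hold",force(robot,.34)[0]-.19); robot.sleep(1.0)
T=robot.get_image("top")["img"];S=robot.get_image("side")["img"]; robot.sleep(.8)
print("hold end",force(robot,.34,6)[0]-.19,robot.current_t()-t0)
for th in(.29,.23,.17,.11,.05):
    robot.move_linear(*pose(th,0),speed=15); print(th,force(robot,th,4)[0]-.19)
for th,g in((0,0),(0,4),(0,12)):
    robot.move_linear(*pose(th,g),speed=10); print(th,g,force(robot,th,6)[0]-.19)
robot.move_linear(pose(0,45)[0],speed=80)
robot.move_linear(pose(0,45,210)[0],speed=120)
robot.move_ptp([205.5,-300,230],[np.pi,0,.38])
print(robot.current_t(),force(robot,0)[1])
T2=robot.get_image("top")["img"];S2=robot.get_image("side")["img"]
c=lambda t,s:np.hstack([cv2.resize(t[180:280,160:280],(380,317)),cv2.resize(s[265:390,215:365],(380,317))])
cv2.imwrite("pics/cmp.png",np.vstack([c(T,S),c(T2,S2)]))
D=lambda a,b:cv2.absdiff(a,b).max(2)
for n,A in(("top",T2),("side",S2)):
    B=cv2.imread(f"pics/{n}0.png"); cv2.imwrite(f"pics/{n}3.png",A)
    print(n,"diff lever box",(D(A,B)[180:280,160:280] if n=="top" else D(A,B)[265:390,215:365]>60).sum() if n=="side" else (D(A,B)[180:280,160:280]>60).sum())
E
```

```text
hold 7.030087621514414
hold end 6.952531784434903 2.1666999999999987
0.29 2.876000988262735
0.23 2.7788532416693035
0.17 2.676558003041766
0.11 2.1821998160571456
0.05 1.6944412352705167
0 0 1.114904998591724
0 4 -0.11324894790352959
0 12 -0.12336351956952435
26.2083 [-0.01 -0.03  0.01]
top diff lever box 0
side diff lever box 927
```

View pics/cmp.png

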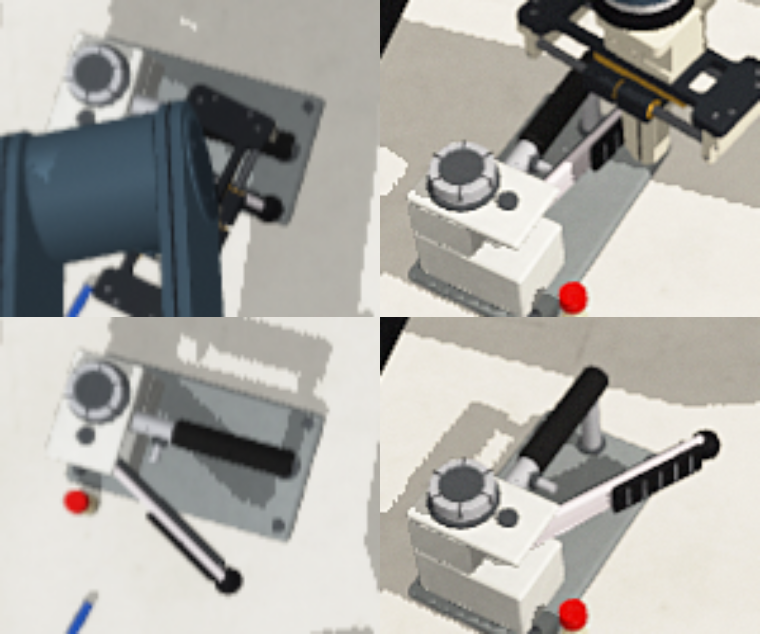

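View pics/top3.png

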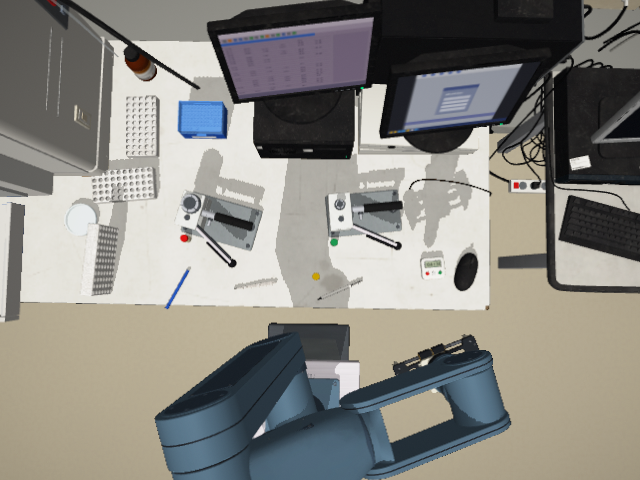

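The held view shows the lever in near the bar with a gap left. The final views show the lever back at its original place, with the knob at (232,263), and the vials, timer and narrow lever unmoved. The 927 changed pixels in the side view need a shadow explanation; the top view differs by 0 pixels.

```bash
python3 - <<'E'
from bench import robot
import cv2,numpy as np
d=cv2.absdiff(cv2.imread("pics/side0.png"),cv2.imread("pics/side3.png")).max(2)[265:390,215:365]>60
ys,xs=np.nonzero(d);print(d.sum(),*( (xs.min()+215,xs.max()+215,ys.min()+265,ys.max()+265) if d.any() else ()))
robot.hand_in(); print(robot.current_t())
E
```

```text
927 225 364 265 299
the job is handed in; nothing more can be done
the job is handed in; nothing more can be done
```

I checked the wide crimper's lever as asked and handed the job in.

- **Push:** with the gripper shut, I pushed the pad in with the outside of one finger, following the lever's arc. The force at the pad rose from about 1.5 N to 3.4 N, then jumped to 7.0 N as the lever met its stop.
- **Hold and return:** I held it at the stop for over 2 s, with the force steady at 7.0 N. I eased it back at 10–15 mm/s. The force fell smoothly to about 1.1 N at rest and to zero once the finger was clear, and then I withdrew. The clock read about 26 s at my last reading, shortly before handing in.

**Last checks:**
- **Top view:** it shows no changed pixels around the wide crimper compared with the start. By eye, the other crimper's lever, the three vials and the timer look unmoved.
- **Side view:** the comparison did show 927 changed pixels. They all lie in a strip at the top of the checked area (rows 265–299), above the lever's knob. I take this to be the arm's moved shadow on the bench, but I did not confirm it.
- **Contact force:** it read zero at the end.
- **Not measured directly:** I inferred that the lever reached its stop from the force jump and the arm's position (about 0.33–0.34 rad). The picture taken during the hold agrees, showing the lever in with a gap left to the bar.

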